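# Close the detector housing with its tongued cover

## Robot

A 6-joint arm with a two-finger parallel gripper is mounted at the origin on the work surface. World frame = base frame: x ahead of the robot, y to its left, z up, the work surface at z = 0. Lengths are in m, angles in rad, forces in N, time in s.
With the tool pointing down it reaches from about 0.3 to 0.75 m from the base axis. Payload 8.5 kg.
Tool frame: the origin (TCP) lies on the centre line of the jaws, within the pads' length; the fingertips stand 14 mm ahead of it and the grasp point (between the pads) lies 5 mm behind it; z points along the fingers, y is the direction in which the jaws open and shut (so a half turn about z gives the same grasp; the last joint's range is limited). The gripper opens to 85 mm and grips with 20 to 120 N. Pads are 22 mm wide; open, the fingers measure 114 mm over their backs; the gripper's body (76 mm by 85 mm) begins 54 mm behind the grasp point. The pads swing forward as they close: fully open they stand 13 mm farther back than shut.
Start: joints at [1.035, 0.381, 1.297, -0, 1.464, -0.215], TCP at [0.173, 0.522, 0.245] pointing down, gripper open.
Joint ranges: [-3.11, 3.11], [-0.89, 2.33], [0.22, 2.48], [-1.42, 4.56], [0.17, 2.85], [-2.88, 2.88]. Speed limits (rad/s): [2.39, 2.39, 3.14, 3.14, 3.14, 3.14].

## Interface

Orientations are given as a rotation vector (axis times angle).
In Python, from cell import state, snapshot, camera_info, close_job, masks_of gives the robot as it stands. The module is installed in compiled form; this text tells all that it offers.
- The arm moves only by the tool play_rows, never from a script. Its argument "moves" is a list of rows, each an object of numbers: "dx", "dy", "dz": the shift along the tool's x, y, z each as a share of 0.25 m, from -1 to 1; "ax", "ay", "az": the turn, a rotation vector about the tool's x, y, z each as a share of pi/2 rad, from -1 to 1; "claw": the opening, from -1 (shut) to 1 (fully open), so that 0 is half open. A call has 1 to 20 rows; each row is the pose to reach, as a shift and turn from the pose commanded when the call began, along the tool's axes at that moment; what a row does not reach only later rows make up. A row lasts 1/12 s, in which the tool goes at most 41.7 mm and 7.16 degrees, less where a joint would pass 70% of its speed; a pose out of reach is approached as far as the arm can. A call with a number of a shift or a turn outside -1 to 1 is refused whole. A call with a gripper value outside its range is refused whole. The fingers move at their own pace and stop on an object; the grip force is fixed at half the most. Time passes only in rows, so rows that repeat a pose let the fingers close. It gives the time, the measured TCP pose, the force and the opening at its end, in the units of the state.
- state(): the state, without advancing time (a new reading comes with each control period).
- snapshot(name): name is "side" or "top"; returns the picture (400x640x3 uint8, red, green, blue); there is no depth.
- camera_info(name): a dict with "fx", "fy", "cx", "cy" (pixels), "pose" (4x4, takes a point from camera to world coordinates). Camera axes: x right, y up, looking along -z (the intrinsics and any distortion apply to the point x, -y, -z); pixel columns grow to the right and rows downward; lengths in m; the calibration is good to about 2 mm. A picture is of the moment at which its call begins. camera_info takes no time and is no camera call.
- close_job(): hands the job in, once; it reports no verdict.
Trained networks look in the newest picture that a camera, given by its name, has taken for a name from the list of things; names that differ only in an ending like _2 or _b are one class to them, and where a whole thing is asked for, a point or a joint stands for the part that bears it (a point fixed in the world has none). Each returns a list of dicts, best first, with "conf" (0 to 1); they miss things now and then, are a little off and sometimes report something else, mostly with a low value. They report only what shows in the picture. A call takes as long as a camera call. They do not tell look-alikes from the thing itself.
- masks_of(camera, query): "mask" (400x640 bool, what is visible of it) and "bbox" ([left, top, right, bottom] in pixels, round what is visible of it).
The state is a dict: "time": time; "joints": joint angles; "dq": joint speeds; "joint_efforts": joint torques, N m; "tcp_pos": TCP position; "tcp_rot": TCP orientation; "contact_force": force on the tool from outside, world axes, zero at the start; "moment": the same for the moment, N m; "width": finger opening in m.
Only numpy, scipy, OpenCV 4.12 (cv2) and the standard library are available. Lean on these libraries where they do the work, as an engineer would, in place of code of your own. Each camera call takes 0.05 s, during which the arm holds its last target. There are 200 camera calls.

## Task

Put the cover with the tongue on the open detector housing: tilt it, hook its tongue under the steel bar at one end of the housing, then swing the other end down until the cover lies flat on its seat inside the raised stop, and let go. Leave the plain cover without a tongue lying where it is.

Things in the scene. Friction and masses are not known exactly. Their poses are not given: they have to be found in the camera images.
- cover_grip (a point): Right cover, loose, flat on the bench: aluminium plate 120 (x) x 90 (y) x 5 mm, 0.22 kg, with a tongue on its -x edge. On its middle an upright black grip bar, 14 mm thick (x), 44 long (y), rises 36 over the plate (top 41 above the underside). Point: on the bar's centre line, half-way up the whole, 20.5 mm above the underside. z up, -x towards the tongue. Flat yaw 0: tongue towards the robot.
- tongue_tip (a point): Middle of the free end of that cover's tongue, half-way through its thickness: 88 mm along -x from the grip bar's centre line, 2.5 mm above the cover's underside. The tongue, in the plate's plane, is 28 mm long, 50 wide, 5 thick. Axes as the cover's.
- housing: Open dark metal box fixed to the bench, circuit board inside, 100 mm wide (y; feet to +-66). Origin on the bench under the seat's middle, z up; its -x end is nearer the robot. Level seat 50 mm high. At the +x end a raised stop, inner face x = 68 mm, top 68 high, lets the cover in only tilted. Seated: cover axes along these, grip bar over the origin (play 7 mm in x, 10 in y), underside 50 mm high.
- bar (a point): Middle of the 8 mm round bright steel bar at the housing's -x end: runs along housing y, at x = -71 mm, 67 mm above the bench, fixed between uprights (x -75 to -67 mm, inner faces y = +-35). Below it an open slot, 38 to 63 mm high, takes the tongue, which sticks out through it when seated. Entering with the tongue end about 25 degrees low leaves some 7 mm up and down. Axes as the housing's.
- plain_grip (a point): Wrong cover, loose, to be left alone: same plate and grip bar as the right one but no tongue. Point on its grip bar's centre line, 20.5 mm above the underside; axes as on the other cover.
Things that resemble listed ones, but are neither listed nor needed, are in the scene too. Leave any purple or yellow look-alike of the part that bears cover_grip alone.

How it is judged:
By the outcome, as a careful person would: the job done as asked, in the order asked, and still so for the second after the job is handed in, with the robot touching nothing.
It also fails if it takes over 40 s, if anything falls off the work surface, if the arm or the gripper's body presses on something with over 40 N, if the wrist force passes 120 N, or if a joint passes its speed limit or range.

## Working session

There is one attempt and no reset: what is moved stays moved. The work goes in short steps, Python scripts to look and compute and a tool call to move; the robot and the scene stay as the last step left them, time stands still between calls to the robot, and variables do not carry over. Pictures are saved under pics/ and viewed, about 8 in all and at most 12, crops included, and the job is handed in when it is done.

Besides the shell and the picture viewer there is one more tool, called after "Call:" as name(argument=value, ...), one argument or row to a line, values as JSON. play_rows: Moves the arm, as the interface text tells. Shift numbers are shares of 0.25 m and turn numbers shares of pi/2 rad, none past 1 either way. Its arguments: {"type":"object","properties":{"moves":{"type":"array","items":{"type":"object","properties":{"dx":{"type":"number","minimum":-1,"maximum":1},"dy":{"type":"number","minimum":-1,"maximum":1},"dz":{"type":"number","minimum":-1,"maximum":1},"ax":{"type":"number","minimum":-1,"maximum":1},"ay":{"type":"number","minimum":-1,"maximum":1},"az":{"type":"number","minimum":-1,"maximum":1},"claw":{"type":"number"}}}}},"required":["moves"]}

```bash
mkdir -p pics; cat > h.py <<'E'
import numpy as np, cv2
from cell import *
from scipy.spatial.transform import Rotation as R
def snap(n,f=None):
    im=np.array(snapshot(n))
    if f: cv2.imwrite('pics/'+f,im[:,:,::-1])
    return im
def ray(n,u,v):
    c=camera_info(n);P=np.array(c['pose'])
    d=P[:3,:3]@np.array([(u-c['cx'])/c['fx'],-(v-c['cy'])/c['fy'],-1.])
    return P[:3,3],d/np.linalg.norm(d)
def onz(n,u,v,z):
    o,d=ray(n,u,v);return o+d*(z-o[2])/d[2]
def proj(n,p):
    c=camera_info(n);P=np.array(c['pose']);q=P[:3,:3].T@(np.array(p)-P[:3,3])
    return np.array([c['cx']+c['fx']*q[0]/-q[2],c['cy']+c['fy']*q[1]/q[2]])
def tri(a,b):
    (o1,d1),(o2,d2)=ray(*a),ray(*b)
    t=np.linalg.lstsq(np.c_[d1,-d2],o2-o1,rcond=None)[0]
    p,q=o1+d1*t[0],o2+d2*t[1];return (p+q)/2,np.linalg.norm(p-q)
E
python3 - <<'E'
from h import *
for n in('top','side'):
    im=snap(n,n+'0.png');c=camera_info(n);print(n,{k:np.round(v,3).tolist() for k,v in c.items()})
    for q in('cover_grip','housing','plain_grip','bar'):
        for m in masks_of(n,q): print(n,q,round(m['conf'],2),np.round(m['bbox']).tolist(),np.round(np.argwhere(m['mask']).mean(0)[::-1],1))
print(state())
E
```

```text
top {'fx': 420.784, 'fy': 420.784, 'cx': 321.219, 'cy': 203.182, 'pose': [[-0.006, 0.986, -0.164, 0.26], [-1.0, -0.003, 0.022, -0.016], [0.021, 0.164, 0.986, 0.975], [0.0, 0.0, 0.0, 1.0]]}
top cover_grip 0.93 [312.0, 142.0, 362.0, 211.0] [338.7 173.9]
top cover_grip 0.91 [404.0, 241.0, 470.0, 309.0] [435.  273.1]
top cover_grip 0.69 [161.0, 243.0, 234.0, 295.0] [197.7 267.9]
top housing 0.91 [203.0, 134.0, 265.0, 207.0] [232.9 169.9]
top housing 0.5 [312.0, 144.0, 363.0, 208.0] [338.3 173.7]
top plain_grip 0.67 [203.0, 130.0, 263.0, 205.0] [232.6 170.1]
top plain_grip 0.55 [396.0, 158.0, 446.0, 215.0] [420.4 185.6]
top bar 0.82 [206.0, 132.0, 265.0, 206.0] [232.8 169.7]
side {'fx': 364.356, 'fy': 364.356, 'cx': 318.31, 'cy': 197.87, 'pose': [[-0.826, 0.307, -0.472, 0.091], [-0.563, -0.477, 0.675, 0.449], [-0.018, 0.824, 0.567, 0.453], [0.0, 0.0, 0.0, 1.0]]}
side cover_grip 0.83 [268.0, 174.0, 344.0, 210.0] [306.2 195.3]
side cover_grip 0.68 [405.0, 163.0, 481.0, 198.0] [443.8 181.6]
side cover_grip 0.61 [232.0, 313.0, 361.0, 400.0] [295.7 362.1]
side housing 0.96 [163.0, 203.0, 277.0, 304.0] [219.  252.6]
side plain_grip 0.92 [335.0, 146.0, 387.0, 171.0] [360.4 162. ]
side bar 0.91 [162.0, 203.0, 276.0, 306.0] [218.9 252.9]
{'time': 0.5, 'joints': array([ 1.03469331e+00,  3.80611977e-01,  1.29748048e+00, -6.05988428e-06,
        1.46360909e+00, -2.15261469e-01]), 'dq': array([-5.48169052e-04,  5.26184800e-04,  5.49939480e-05, -2.67061323e-04,
        9.31527994e-04,  1.79472580e-03]), 'joint_efforts': array([-3.53994925e-03, -4.48038983e+01, -2.31334841e+01, -2.32031871e-04,
        8.18021199e-04,  2.39234646e-05]), 'tcp_pos': array([0.1734088 , 0.52189602, 0.24528879]), 'tcp_rot': array([-5.01811387e-01, -3.10122136e+00,  1.62586836e-04]), 'contact_force': array([-0.30460083, -0.41731617,  0.00958717]), 'moment': array([-0.01268686, -0.01291378,  0.01023726]), 'width': 0.08561295099219511}
```

View pics/top0.png

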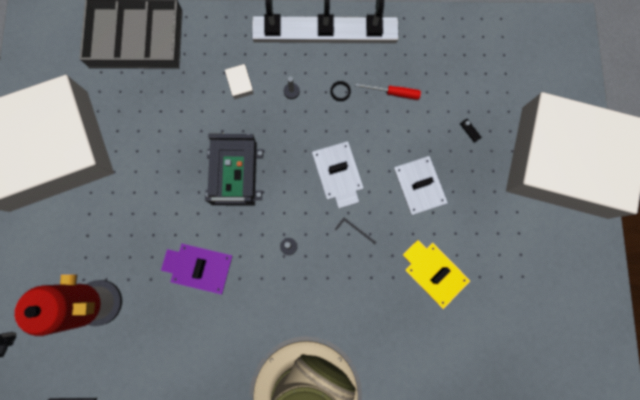

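View pics/side0.png

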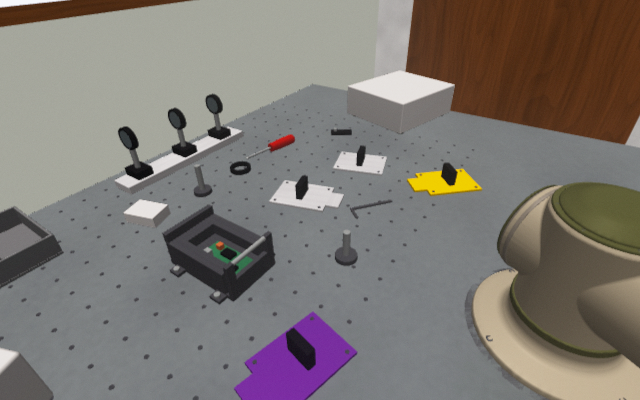

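Candidates for the right cover in the top image: silver plate with tongue (338,174), plain silver (420,186), purple (198,268) and yellow (436,273). By the description I choose (338,174). Its tongue points down in the image, towards the robot. The housing is at (233,170), with its bright bar at the bottom edge (~row 200).

```bash
python3 - <<'E'
from h import *
from scipy.optimize import minimize
im=cv2.imread('pics/top0.png');sd=cv2.imread('pics/side0.png')
a=cv2.resize(im[122:216,195:375],None,fx=4,fy=4,interpolation=cv2.INTER_CUBIC)
b=cv2.resize(sd[165:310,155:350],None,fx=4,fy=4,interpolation=cv2.INTER_CUBIC)
cv2.imwrite('pics/ca.png',a);cv2.imwrite('pics/cb.png',b)
T=np.array([[-60,-45],[60,-45],[60,45],[-60,45],[-60,25],[-88,25],[-88,-25],[-60,-25]])/1000
def fit(n,I,box,z):
    x0,y0,x1,y1=box;g=I.min(2);m=np.zeros(g.shape,np.uint8);m[y0:y1,x0:x1]=(g[y0:y1,x0:x1]>140)
    cs,_=cv2.findContours(m,cv2.RETR_EXTERNAL,cv2.CHAIN_APPROX_NONE);c=max(cs,key=cv2.contourArea)
    m=cv2.drawContours(np.zeros_like(m),[c],-1,1,-1)
    M=cv2.resize(m[y0:y1,x0:x1].astype(np.float32),None,fx=8,fy=8,interpolation=cv2.INTER_LINEAR)>.5
    cm=onz(n,*c.reshape(-1,2).mean(0),z)
    def f(p):
        cc,s=np.cos(p[2]),np.sin(p[2]);W=T@np.array([[cc,s],[-s,cc]])+p[:2]
        px=np.array([proj(n,[*w,z]) for w in W]);px=((px-[x0,y0]+.5)*8)
        r=cv2.fillPoly(np.zeros(M.shape,np.uint8),[np.round(px*16).astype(np.int32)],1,shift=4)>0
        return (r^M).sum()/M.sum()
    best=min((minimize(f,[cm[0],cm[1],y],method='Nelder-Mead',options=dict(initial_simplex=np.array([cm[0],cm[1],y])+np.array([[0,0,0],[.02,0,0],[0,.02,0],[0,0,.2]]))) for y in(-.4,0,.4)),key=lambda r:r.fun)
    print(n,best.x,best.fun)
fit('top',im,(305,135,370,212),.005);fit('side',sd,(262,174,352,214),.005)
for m in [0]:
    for n,I,(x0,y0,x1,y1) in(('top',im,(322,155,352,180)),('side',sd,(290,172,312,202))):
        k=(I[y0:y1,x0:x1].max(2)<70);p=np.argwhere(k)[:,::-1]+[x0,y0];print(n,p.mean(0),p.min(0),p.max(0))
        if n=='top': A=p.mean(0)
        else: B=p.mean(0)
print('grip tri',tri(('top',*A),('side',*B)))
E
```

```text
top [ 0.50273681 -0.07602506  0.30120467] 0.03919926822403603Traceback (most recent call last):
  File "<stdin>", line 21, in <module>
  File "<stdin>", line 19, in fit
  File "<stdin>", line 19, in <genexpr>
    res = _minimize_neldermead(fun, x0, args, callback, bounds=bounds,
                               **options)
    fxcc = func(xcc)
    fx = function(np.copy(x), *(wrapper_args + args))
  File "<stdin>", line 16, in f
  File "h.py", line 15, in proj
    c=camera_info(n);P=np.array(c['pose']);q=P[:3,:3].T@(np.array(p)-P[:3,3])
ValueError: time passes only in moves, steps and waits
```

View pics/ca.png

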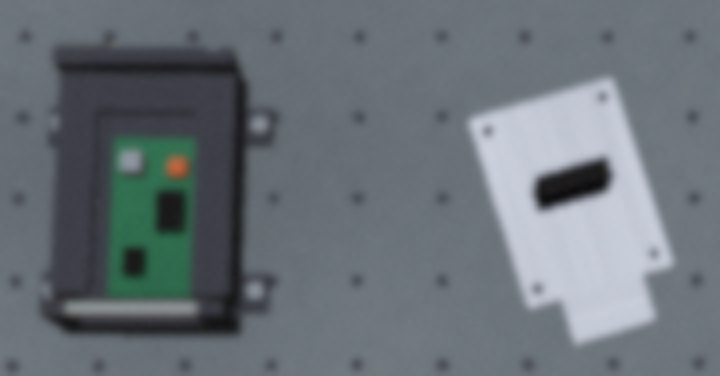

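View pics/cb.png

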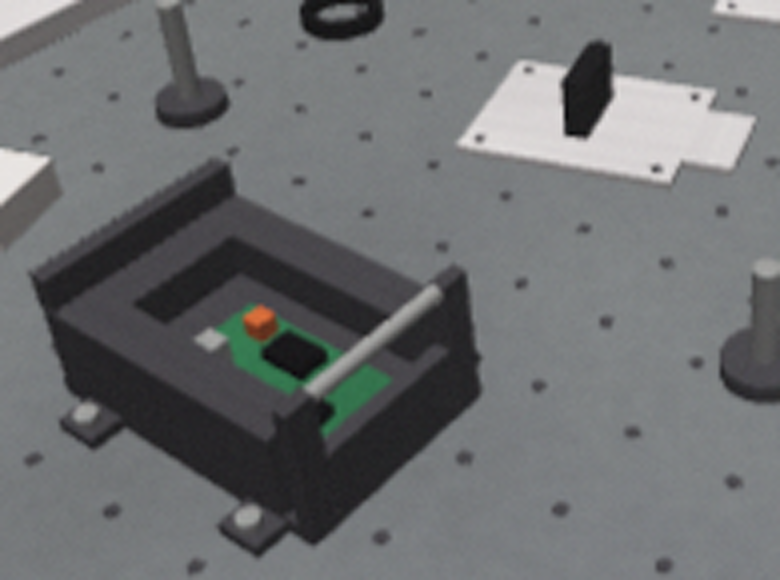

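The top crop shows the bare silver plate with a tongue at crop (610,320), grip bar at (572,185). The housing's bar spans crop (62..198, 308), with the stop at the top. The side crop agrees: bar from (308,390) to (438,293), stop edge from (35,272) to (215,160).

```bash
python3 - <<'E'
s=open('h.py').read()
s=s.replace("def ray","import cell\n_ci={}\ndef camera_info(n):\n    if n not in _ci:_ci[n]=cell.camera_info(n)\n    return _ci[n]\ndef ray",1)
open('h.py','w').write(s)
E
python3 - <<'E'
from h import *
im=cv2.imread('pics/top0.png');sd=cv2.imread('pics/side0.png')
for n,I,(x0,y0,x1,y1) in(('top',im,(322,155,352,180)),('side',sd,(290,172,312,202))):
    k=(I[y0:y1,x0:x1].max(2)<80);p=np.argwhere(k)[:,::-1]+[x0,y0];print(n,p.mean(0),p.min(0),p.max(0))
    if n=='top': A=p.mean(0)
    else: B=p.mean(0)
print('grip',tri(('top',*A),('side',*B)))
a=lambda x,y:('top',x/4+195-.375,y/4+122-.375); b=lambda x,y:('side',x/4+155-.375,y/4+165-.375)
for l,p,q in(('barL',(62,308),(308,390)),('barR',(198,308),(438,293)),('stopL',(55,48),(35,272)),('stopR',(235,50),(215,160))):
    print(l,*tri(a(*p),b(*q)))
# cover corners tri: plate far-left, far-right, tongue ends
for l,p,q in(('farL',(468,120),(457,145)),('farR',(612,77),(522,62)),('nearR',(674,265),(715,92)),('tR',(656,318),(755,118)),('tL',(576,346),(735,170)),('nearL',(528,309),(672,184))):
    print(l,*tri(a(*p),b(*q)))
    print('   ontop z=.005',onz(*a(*p),.005),onz(*b(*q),.005))
for p in((62,308),(198,308)): print('bar top z71',onz(*a(*p),.070))
for p in((308,390),(438,293)): print('bar side z',onz(*b(*p),.068))
E
```

```text
top [337.55       167.59166667] [329 163] [346 173]
side [301.46788991 186.79357798] [296 175] [307 198]
grip (array([ 0.50179579, -0.07585675,  0.02538737]), np.float64(4.871277291830731e-05))
barL [0.42056628 0.20388047 0.07361551] 0.0006042327015670512
barR [0.42145547 0.13159372 0.06776082] 0.0004748605480992917
stopL [0.56864499 0.21420933 0.06954073] 0.00037522368187597446
stopR [0.5696848  0.11549312 0.06630859] 0.00217760528160011
farL [ 0.54551668 -0.01581961  0.00686987] 0.00033161522830266367
   ontop z=.005 [ 0.54621122 -0.01572626  0.005     ] [ 0.54725072 -0.01781865  0.005     ]
farR [ 0.57175824 -0.1027432   0.00528215] 0.0023424331492767
   ontop z=.005 [ 0.57288696 -0.10216355  0.005     ] [ 0.57083339 -0.10340653  0.005     ]
nearR [ 0.45794967 -0.13666916  0.00537218] 0.0005214349252777529
   ontop z=.005 [ 0.4577895  -0.13683116  0.005     ] [ 0.45851085 -0.13707776  0.005     ]
tR [ 0.42569837 -0.12559121  0.0058099 ] 0.0006697628284019295
   ontop z=.005 [ 0.42614133 -0.12553891  0.005     ] [ 0.42598015 -0.12673478  0.005     ]
tL [ 0.4093608  -0.07844805  0.00575412] 0.00047262325963512333
   ontop z=.005 [ 0.40969078 -0.07839269  0.005     ] [ 0.40966963 -0.07941227  0.005     ]
nearL [ 0.43101798 -0.0508694   0.00522003] 0.0014278337487849317
   ontop z=.005 [ 0.43169675 -0.05054533  0.005     ] [ 0.43048788 -0.05134081  0.005     ]
bar top z71 [0.42145347 0.20496332 0.07      ]
bar top z71 [0.42125762 0.13136821 0.07      ]
bar side z [0.42514382 0.20013003 0.068     ]
bar side z [0.42101272 0.13170506 0.068     ]
```

Call:
play_rows(
  moves=[
    {"dx":-1,"dy":-0.93,"claw":1},
    {"dx":-1,"dy":-0.93,"claw":1},
    {"dx":-1,"dy":-0.93,"claw":1},
    {"dx":-1,"dy":-0.93,"claw":1},
    {"dx":-1,"dy":-0.93,"claw":1},
    {"dx":-1,"dy":-0.93,"claw":1},
    {"dx":-1,"dy":-0.93,"claw":1},
    {"dx":-1,"dy":-0.93,"claw":1},
    {"dx":-1,"dy":-0.93,"claw":1},
    {"dx":-1,"dy":-0.93,"claw":1},
  ],
)

```text
schema error: expected keys dx, dy, dz, ax, ay, az, claw
```

```bash
cat >> h.py <<'E'
def pose_cover(c,yaw,t):
    """tool R for cover yaw and tongue-down tilt t (rad)"""
    Rc=R.from_euler('z',yaw)*R.from_euler('y',-t)
    return Rc, Rc*R.from_matrix(np.array([[0,1,0],[1,0,0],[0,0,-1.]]))
def rel(p,Rt,p0=None,R0=None):
    s=state();p0=np.array(s['tcp_pos']) if p0 is None else p0;R0=R.from_rotvec(s['tcp_rot']) if R0 is None else R0
    print('t',round(s['time'],2),'now',np.round(p0,4),'d',np.round(R0.inv().apply(np.array(p)-p0)/.25,4),'a',np.round((R0.inv()*Rt).as_rotvec()/(np.pi/2),4),'mm',np.round((np.array(p)-p0)*1000,1))
E
python3 -c "
from h import *
_,Rt=pose_cover(0,.30,0)
rel([.502,-.076,.09],Rt)"
```

```text
t 0.5 now [0.1734 0.5219 0.2453] d [-2.0015 -1.855   0.6213] a [-1.000e-04  0.000e+00  6.048e-01] mm [ 328.6 -597.9 -155.3]
```

All keys are needed.

Call:
play_rows(
  moves=[
    {"dx":-1,"dy":-0.93,"dz":0,"ax":0,"ay":0,"az":0,"claw":1},
    {"dx":-1,"dy":-0.93,"dz":0,"ax":0,"ay":0,"az":0,"claw":1},
    {"dx":-1,"dy":-0.93,"dz":0,"ax":0,"ay":0,"az":0,"claw":1},
    {"dx":-1,"dy":-0.93,"dz":0,"ax":0,"ay":0,"az":0,"claw":1},
    {"dx":-1,"dy":-0.93,"dz":0,"ax":0,"ay":0,"az":0,"claw":1},
    {"dx":-1,"dy":-0.93,"dz":0,"ax":0,"ay":0,"az":0,"claw":1},
    {"dx":-1,"dy":-0.93,"dz":0,"ax":0,"ay":0,"az":0,"claw":1},
    {"dx":-1,"dy":-0.93,"dz":0,"ax":0,"ay":0,"az":0,"claw":1},
    {"dx":-1,"dy":-0.93,"dz":0,"ax":0,"ay":0,"az":0,"claw":1},
    {"dx":-1,"dy":-0.93,"dz":0,"ax":0,"ay":0,"az":0,"claw":1},
  ],
)

```text
time: 1.33
tcp_pos: [0.3385, 0.2207, 0.2455]
tcp_rot: [0.509, 3.1, 0.0]
contact_force: [-0.3, -0.4, 0.8]
width: 0.0854
```

```bash
python3 -c "
from h import *
_,Rt=pose_cover(0,.30,0)
rel([.502,-.076,.09],Rt)"
```

```text
t 1.33 now [0.3385 0.2207 0.2455] d [-0.9987 -0.9153  0.6222] a [2.000e-04 2.000e-04 6.018e-01] mm [ 163.5 -296.7 -155.5]
```

Call:
play_rows(
  moves=[
    {"dx":-1,"dy":-0.92,"dz":0.2,"ax":0,"ay":0,"az":0.603,"claw":1},
    {"dx":-1,"dy":-0.92,"dz":0.2,"ax":0,"ay":0,"az":0.603,"claw":1},
    {"dx":-1,"dy":-0.92,"dz":0.2,"ax":0,"ay":0,"az":0.603,"claw":1},
    {"dx":-1,"dy":-0.92,"dz":0.2,"ax":0,"ay":0,"az":0.603,"claw":1},
    {"dx":-1,"dy":-0.92,"dz":0.2,"ax":0,"ay":0,"az":0.603,"claw":1},
    {"dx":-1,"dy":-0.92,"dz":0.2,"ax":0,"ay":0,"az":0.603,"claw":1},
    {"dx":-1,"dy":-0.92,"dz":0.2,"ax":0,"ay":0,"az":0.603,"claw":1},
    {"dx":-1,"dy":-0.92,"dz":0.6,"ax":0,"ay":0,"az":0.603,"claw":1},
    {"dx":-1,"dy":-0.92,"dz":0.6,"ax":0,"ay":0,"az":0.603,"claw":1},
    {"dx":-1,"dy":-0.92,"dz":0.6,"ax":0,"ay":0,"az":0.603,"claw":1},
    {"dx":-1,"dy":-0.92,"dz":0.6,"ax":0,"ay":0,"az":0.603,"claw":1},
    {"dx":-1,"dy":-0.92,"dz":0.6,"ax":0,"ay":0,"az":0.603,"claw":1},
    {"dx":-1,"dy":-0.92,"dz":0.6,"ax":0,"ay":0,"az":0.603,"claw":1},
  ],
)

```text
time: 2.42
tcp_pos: [0.5026, -0.0734, 0.0967]
tcp_rot: [1.858, 2.531, 0.001]
contact_force: [0.3, -0.3, 1.7]
width: 0.0856
```

```bash
python3 -c "
from h import *
_,Rt=pose_cover(0,.30,0)
rel([.502,-.076,.025],Rt)
snap('side','side1.png')
im=cv2.imread('pics/side1.png')[120:260,220:410]
cv2.imwrite('pics/s1.png',cv2.resize(im,None,fx=4,fy=4))"
```

```text
t 2.42 now [ 0.5026 -0.0734  0.0967] d [-0.0091 -0.0058  0.2868] a [0.0009 0.0005 0.0027] mm [ -0.6  -2.6 -71.7]
```

View pics/s1.png

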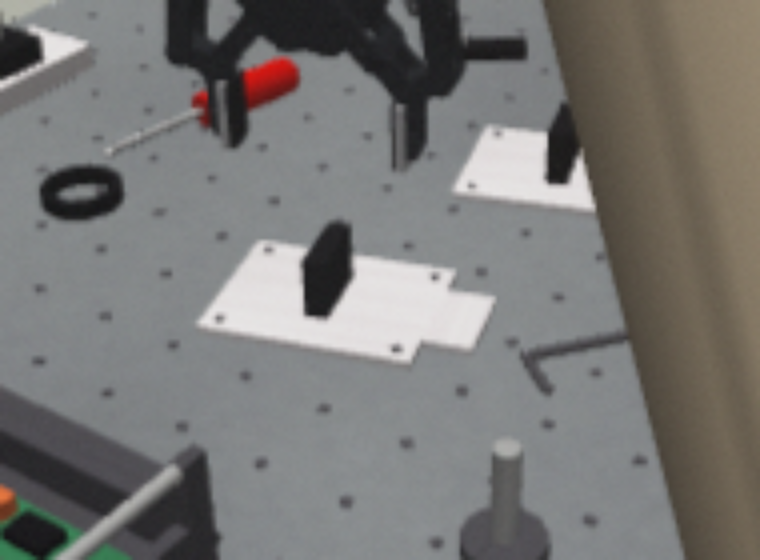

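The gripper straddles the chosen cover's bar in line, with the tongue clear to the right at (465,320). I descend and close.

Call:
play_rows(
  moves=[
    {"dx":0,"dy":-0.004,"dz":0.14,"ax":0,"ay":0,"az":0,"claw":1},
    {"dx":0,"dy":-0.004,"dz":0.28,"ax":0,"ay":0,"az":0,"claw":1},
    {"dx":0,"dy":-0.004,"dz":0.28,"ax":0,"ay":0,"az":0,"claw":1},
    {"dx":0,"dy":-0.004,"dz":0.28,"ax":0,"ay":0,"az":0,"claw":1},
    {"dx":0,"dy":-0.004,"dz":0.28,"ax":0,"ay":0,"az":0,"claw":1},
    {"dx":0,"dy":-0.004,"dz":0.28,"ax":0,"ay":0,"az":0,"claw":-1},
    {"dx":0,"dy":-0.004,"dz":0.28,"ax":0,"ay":0,"az":0,"claw":-1},
    {"dx":0,"dy":-0.004,"dz":0.28,"ax":0,"ay":0,"az":0,"claw":-1},
    {"dx":0,"dy":-0.004,"dz":0.28,"ax":0,"ay":0,"az":0,"claw":-1},
    {"dx":0,"dy":-0.004,"dz":0.28,"ax":0,"ay":0,"az":0,"claw":-1},
    {"dx":0,"dy":-0.004,"dz":0.28,"ax":0,"ay":0,"az":0,"claw":-1},
    {"dx":0,"dy":-0.004,"dz":0.28,"ax":0,"ay":0,"az":0,"claw":-1},
    {"dx":0,"dy":-0.004,"dz":0.28,"ax":0,"ay":0,"az":0,"claw":-1},
    {"dx":0,"dy":-0.004,"dz":0.28,"ax":0,"ay":0,"az":0,"claw":-1},
  ],
)

```text
time: 3.63
tcp_pos: [0.5014, -0.0751, 0.0257]
tcp_rot: [1.861, 2.53, 0.0]
contact_force: [-1.3, 0.8, 5.9]
width: 0.0132
```

```bash
cat >> h.py <<'E'
HO=np.array([.492,.1665,0]);HY=.01;h=.0255
def tgt(t,sh,back=0,dy=0):
    """TCP for tilt t deg, shoulder lower corner at housing (x,z)=sh m, back m along cover x"""
    t=np.radians(t);Rc,Rt=pose_cover(0,HY,t)
    o=HO+R.from_euler('z',HY).apply([sh[0],dy,sh[1]])
    return o+Rc.apply([.06+back,0,h]),Rt
E
python3 -c "
from h import *
p,Rt=tgt(25,(-.06,.053),.06);print(p)
s=state();p0=s['tcp_pos']
_,R0=pose_cover(0,.30,0)
rel(p+[0,0,.03],Rt)"
```

```text
[0.52997827 0.1668798  0.12682504]
t 3.63 now [ 0.5014 -0.0751  0.0257] d [ 0.8894  0.398  -0.5247] a [-0.2753 -0.0404  0.1834] mm [ 28.6 241.9 131.1]
```

Call:
play_rows(
  moves=[
    {"dx":0,"dy":0,"dz":-0.08,"ax":0,"ay":0,"az":0,"claw":-1},
    {"dx":0,"dy":0,"dz":-0.2,"ax":0,"ay":0,"az":0,"claw":-1},
    {"dx":0,"dy":0,"dz":-0.35,"ax":0,"ay":0,"az":0,"claw":-1},
    {"dx":0,"dy":0,"dz":-0.525,"ax":0,"ay":0,"az":0,"claw":-1},
    {"dx":0.09,"dy":0.04,"dz":-0.525,"ax":-0.03,"ay":-0.004,"az":0.02,"claw":-1},
    {"dx":0.2,"dy":0.09,"dz":-0.525,"ax":-0.06,"ay":-0.009,"az":0.04,"claw":-1},
    {"dx":0.32,"dy":0.14,"dz":-0.525,"ax":-0.1,"ay":-0.014,"az":0.065,"claw":-1},
    {"dx":0.44,"dy":0.2,"dz":-0.525,"ax":-0.14,"ay":-0.02,"az":0.09,"claw":-1},
    {"dx":0.56,"dy":0.25,"dz":-0.525,"ax":-0.18,"ay":-0.026,"az":0.115,"claw":-1},
    {"dx":0.68,"dy":0.31,"dz":-0.525,"ax":-0.215,"ay":-0.031,"az":0.14,"claw":-1},
    {"dx":0.79,"dy":0.355,"dz":-0.525,"ax":-0.25,"ay":-0.036,"az":0.165,"claw":-1},
    {"dx":0.85,"dy":0.38,"dz":-0.525,"ax":-0.27,"ay":-0.039,"az":0.178,"claw":-1},
    {"dx":0.889,"dy":0.398,"dz":-0.525,"ax":-0.275,"ay":-0.04,"az":0.183,"claw":-1},
    {"dx":0.889,"dy":0.398,"dz":-0.525,"ax":-0.275,"ay":-0.04,"az":0.183,"claw":-1},
    {"dx":0.889,"dy":0.398,"dz":-0.525,"ax":-0.275,"ay":-0.04,"az":0.183,"claw":-1},
    {"dx":0.889,"dy":0.398,"dz":-0.525,"ax":-0.275,"ay":-0.04,"az":0.183,"claw":-1},
  ],
)

```text
time: 4.97
tcp_pos: [0.5297, 0.1663, 0.1562]
tcp_rot: [1.972, 1.993, 0.439]
contact_force: [0.6, 0.3, -1.9]
width: 0.0131
```

```bash
python3 -c "
from h import *
p,Rt=tgt(25,(-.06,.053),.06)
rel(p,Rt)
s=state();P=np.array(s['tcp_pos']);Rm=R.from_rotvec(s['tcp_rot'])
print(s['contact_force'],s['width'])
S=np.array([[0,1,0],[1,0,0],[0,0,-1.]])
a=snap('side','side2.png')
im=cv2.imread('pics/side2.png');Rc=Rm*R.from_matrix(S).inv()
im=cv2.resize(im,None,fx=4,fy=4,interpolation=cv2.INTER_CUBIC)
pts=[P+Rc.apply(np.array([x,y,z-25.5])/1000) for x,y,z in[(-60,-45,5),(60,-45,5),(60,45,5),(-60,45,5),(-60,25,5),(-88,25,5),(-88,-25,5),(-60,-25,5)]]
q=np.array([(proj('side',p)+.5)*4-.5 for p in pts])
cv2.polylines(im,[np.round(q).astype(np.int32)],True,(0,0,255),1)
hz=lambda x,y,z:HO+R.from_euler('z',HY).apply([x,y,z])
for g in([(-.071,-.035,.067),(-.071,.035,.067)],[(.068,-.05,.068),(.068,.05,.068)]):
    g=[(proj('side',hz(*w))+.5)*4-.5 for w in g];cv2.polylines(im,[np.round(g).astype(np.int32)],False,(0,255,0),1)
cv2.imwrite('pics/s2.png',im[130*4:270*4,130*4:320*4])
"
```

```text
t 4.97 now [0.5297 0.1663 0.1562] d [ 0.0024 -0.0482  0.1072] a [-0.0017 -0.0004  0.0003] mm [  0.3   0.6 -29.4]
[ 0.55075875  0.34166026 -1.94917089] 0.013114296250937523
```

View pics/s2.png

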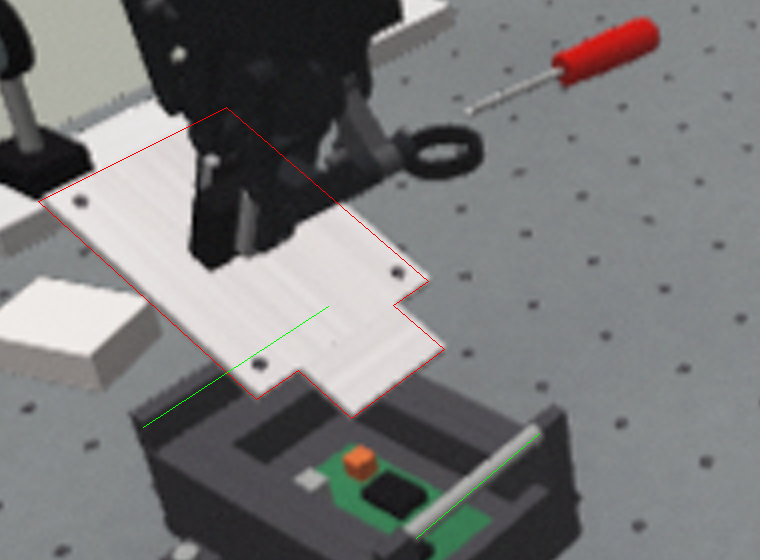

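Call:
play_rows(
  moves=[
    {"dx":0.002,"dy":-0.02,"dz":0.05,"ax":0,"ay":0,"az":0,"claw":-1},
    {"dx":0.002,"dy":-0.045,"dz":0.107,"ax":0,"ay":0,"az":0,"claw":-1},
    {"dx":0.002,"dy":-0.045,"dz":0.107,"ax":0,"ay":0,"az":0,"claw":-1},
    {"dx":0.002,"dy":-0.045,"dz":0.107,"ax":0,"ay":0,"az":0,"claw":-1},
    {"dx":0.002,"dy":-0.07,"dz":0.107,"ax":0,"ay":0,"az":0,"claw":-1},
    {"dx":0.002,"dy":-0.1,"dz":0.107,"ax":0,"ay":0,"az":0,"claw":-1},
    {"dx":0.002,"dy":-0.13,"dz":0.107,"ax":0,"ay":0,"az":0,"claw":-1},
    {"dx":0.002,"dy":-0.16,"dz":0.107,"ax":0,"ay":0,"az":0,"claw":-1},
    {"dx":0.002,"dy":-0.19,"dz":0.107,"ax":0,"ay":0,"az":0,"claw":-1},
    {"dx":0.002,"dy":-0.19,"dz":0.107,"ax":0,"ay":0,"az":0,"claw":-1},
    {"dx":0.002,"dy":-0.19,"dz":0.107,"ax":0,"ay":0,"az":0,"claw":-1},
  ],
)

```text
time: 5.93
tcp_pos: [0.4977, 0.1671, 0.1123]
tcp_rot: [1.971, 1.993, 0.441]
contact_force: [0.3, -1.0, -2.1]
width: 0.0131
```

```bash
sed -i 's/HO=np.array(\[.492/HO=np.array([.493/' h.py; python3 -c "
from h import *
p,Rt=tgt(25,(-.06,.053),.0)
rel(p,Rt)
s=state();print(s['contact_force'],s['width'])
im=snap('side','side3.png')[:,:,::-1]
cv2.imwrite('pics/s3.png',cv2.resize(im[170:310,140:300],None,fx=4,fy=4,interpolation=cv2.INTER_CUBIC))
"
```

```text
t 5.93 now [0.4977 0.1671 0.1123] d [-0.0023 -0.0949  0.0037] a [-0.0009 -0.0007  0.0005] mm [-21.1  -0.8 -10.8]
[ 0.32791758 -0.98266782 -2.08061585] 0.01313499979955092
```

View pics/s3.png

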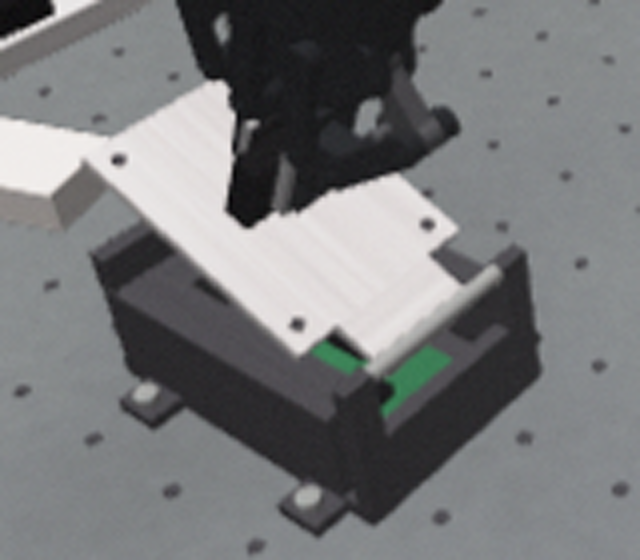

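The tongue enters under the bar (375–470, 365–290) with no contact force. I push on in.

Call:
play_rows(
  moves=[
    {"dx":-0.001,"dy":-0.025,"dz":0.003,"ax":0,"ay":0,"az":0,"claw":-1},
    {"dx":-0.001,"dy":-0.05,"dz":0.003,"ax":0,"ay":0,"az":0,"claw":-1},
    {"dx":-0.001,"dy":-0.075,"dz":0.003,"ax":0,"ay":0,"az":0,"claw":-1},
    {"dx":-0.001,"dy":-0.095,"dz":0.003,"ax":0,"ay":0,"az":0,"claw":-1},
    {"dx":-0.001,"dy":-0.095,"dz":0.003,"ax":0,"ay":0,"az":0,"claw":-1},
    {"dx":-0.001,"dy":-0.095,"dz":0.003,"ax":0,"ay":0,"az":0,"claw":-1},
  ],
)

```text
time: 6.48
tcp_pos: [0.4766, 0.1666, 0.1016]
tcp_rot: [1.971, 1.993, 0.441]
contact_force: [0.2, -0.3, -2.7]
width: 0.013
```

```bash
python3 -c "
from h import *
s=state();print(s['contact_force'],s['width'])
for t,z in((20,.0525),(15,.052),(10,.0515),(5,.051),(2,.051),(0,.051)):
    p,Rt=tgt(t,(-.06,z),.0);print(t);rel(p,Rt)
"
```

```text
[ 0.21498733 -0.28641965 -2.71566823] 0.012973121712276726
20
t 6.48 now [0.4766 0.1666 0.1016] d [-0.0012  0.0069  0.0235] a [ 0.0546 -0.0006  0.0004] mm [ 4.  -0.3 -4.6]
15
t 6.48 now [0.4766 0.1666 0.1016] d [-0.0012  0.0122  0.0472] a [ 0.1102 -0.0006  0.0005] mm [ 7.7 -0.2 -9.4]
10
t 6.48 now [0.4766 0.1666 0.1016] d [-0.0013  0.0155  0.0714] a [ 0.1658 -0.0006  0.0005] mm [ 11.   -0.2 -14.5]
5
t 6.48 now [0.4766 0.1666 0.1016] d [-0.0013  0.0169  0.0958] a [ 0.2213 -0.0006  0.0005] mm [ 13.9  -0.2 -19.9]
2
t 6.48 now [0.4766 0.1666 0.1016] d [-0.0013  0.0173  0.1095] a [ 0.2546 -0.0006  0.0005] mm [ 15.4  -0.1 -23. ]
0
t 6.48 now [0.4766 0.1666 0.1016] d [-0.0013  0.0171  0.1186] a [ 0.2769 -0.0006  0.0005] mm [ 16.4  -0.1 -25.1]
```

Call:
play_rows(
  moves=[
    {"dx":-0.001,"dy":0.004,"dz":0.012,"ax":0.027,"ay":0,"az":0,"claw":-1},
    {"dx":-0.001,"dy":0.007,"dz":0.0235,"ax":0.055,"ay":0,"az":0,"claw":-1},
    {"dx":-0.001,"dy":0.01,"dz":0.035,"ax":0.082,"ay":0,"az":0,"claw":-1},
    {"dx":-0.001,"dy":0.012,"dz":0.047,"ax":0.11,"ay":0,"az":0,"claw":-1},
    {"dx":-0.001,"dy":0.014,"dz":0.059,"ax":0.138,"ay":0,"az":0,"claw":-1},
    {"dx":-0.001,"dy":0.0155,"dz":0.071,"ax":0.166,"ay":0,"az":0,"claw":-1},
    {"dx":-0.001,"dy":0.016,"dz":0.083,"ax":0.194,"ay":0,"az":0,"claw":-1},
    {"dx":-0.001,"dy":0.017,"dz":0.096,"ax":0.221,"ay":0,"az":0,"claw":-1},
    {"dx":-0.001,"dy":0.017,"dz":0.096,"ax":0.221,"ay":0,"az":0,"claw":-1},
    {"dx":-0.001,"dy":0.017,"dz":0.096,"ax":0.221,"ay":0,"az":0,"claw":-1},
  ],
)

```text
time: 7.32
tcp_pos: [0.4913, 0.1664, 0.0816]
tcp_rot: [2.165, 2.188, 0.099]
contact_force: [-0.1, 0.3, -2.9]
width: 0.013
```

```bash
python3 -c "
from h import *
s=state();print(s['contact_force'],s['width'])
for t,z in((2,.051),(0,.051)):
    p,Rt=tgt(t,(-.06,z),.0);print(t);rel(p,Rt)
im=snap('side','side4.png')[:,:,::-1]
cv2.imwrite('pics/s4.png',cv2.resize(im[170:310,140:300],None,fx=4,fy=4,interpolation=cv2.INTER_CUBIC))
"
```

```text
[-0.05877097  0.32696221 -2.88196106] 0.012989713700063412
2
t 7.32 now [0.4913 0.1664 0.0816] d [0.0001 0.0021 0.0121] a [ 0.0347 -0.0005  0.0004] mm [ 0.8  0.  -3. ]
0
t 7.32 now [0.4913 0.1664 0.0816] d [0.0001 0.0051 0.0207] a [ 0.0569 -0.0005  0.0004] mm [ 1.7  0.1 -5.1]
```

View pics/s4.png

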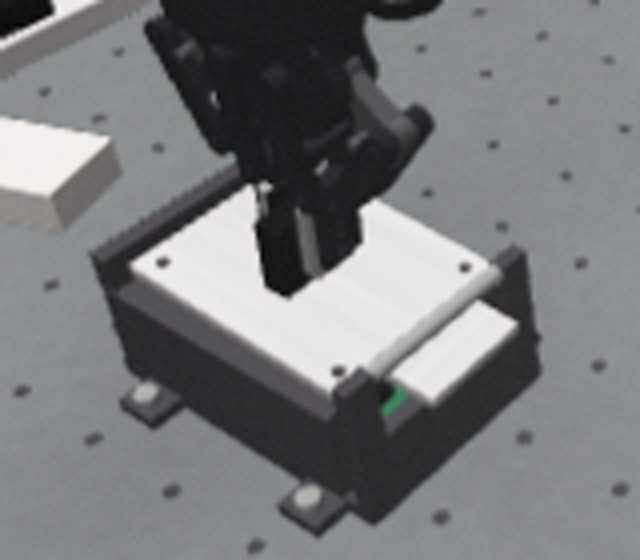

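The tongue sticks out under the bar and the plate lies inside the stop, still about 5° up at the far end. I finish the swing.

Call:
play_rows(
  moves=[
    {"dx":0,"dy":0.002,"dz":0.011,"ax":0.028,"ay":0,"az":0,"claw":-1},
    {"dx":0,"dy":0.005,"dz":0.021,"ax":0.057,"ay":0,"az":0,"claw":-1},
    {"dx":0,"dy":0.005,"dz":0.023,"ax":0.057,"ay":0,"az":0,"claw":-1},
    {"dx":0,"dy":0.005,"dz":0.025,"ax":0.057,"ay":0,"az":0,"claw":-1},
    {"dx":0,"dy":0.005,"dz":0.025,"ax":0.057,"ay":0,"az":0,"claw":-1},
  ],
)

```text
time: 7.78
tcp_pos: [0.4925, 0.1666, 0.0758]
tcp_rot: [-2.209, -2.234, -0.001]
contact_force: [-1.1, -0.4, -2.6]
width: 0.0131
```

Call:
play_rows(
  moves=[
    {"dx":0,"dy":0,"dz":0.001,"ax":0,"ay":0,"az":0,"claw":-0.3},
    {"dx":0,"dy":0,"dz":0.001,"ax":0,"ay":0,"az":0,"claw":0},
    {"dx":0,"dy":0,"dz":0.001,"ax":0,"ay":0,"az":0,"claw":0},
    {"dx":0,"dy":0,"dz":0.001,"ax":0,"ay":0,"az":0,"claw":0},
    {"dx":0,"dy":0,"dz":0.001,"ax":0,"ay":0,"az":0,"claw":0},
    {"dx":0,"dy":0,"dz":0.001,"ax":0,"ay":0,"az":0,"claw":0},
    {"dx":0,"dy":0,"dz":-0.05,"ax":0,"ay":0,"az":0,"claw":0},
    {"dx":0,"dy":0,"dz":-0.15,"ax":0,"ay":0,"az":0,"claw":0},
    {"dx":0,"dy":0,"dz":-0.3,"ax":0,"ay":0,"az":0,"claw":0},
    {"dx":0,"dy":0,"dz":-0.45,"ax":0,"ay":0,"az":0,"claw":0},
    {"dx":0,"dy":0,"dz":-0.6,"ax":0,"ay":0,"az":0,"claw":0},
    {"dx":0,"dy":0,"dz":-0.6,"ax":0,"ay":0,"az":0,"claw":0},
    {"dx":0,"dy":0,"dz":-0.6,"ax":0,"ay":0,"az":0,"claw":0},
    {"dx":0,"dy":0,"dz":-0.6,"ax":0,"ay":0,"az":0,"claw":0},
  ],
)

```text
time: 8.95
tcp_pos: [0.4924, 0.1664, 0.2248]
tcp_rot: [-2.208, -2.232, 0.003]
contact_force: [0.0, 0.1, 0.0]
width: 0.0427
```

```bash
python3 -c "
from h import *
s=state();print(s['contact_force'],s['width'],s['tcp_pos'])
im=snap('side','side5.png')[:,:,::-1]
im=cv2.resize(im,None,fx=4,fy=4,interpolation=cv2.INTER_CUBIC)
Rz=R.from_euler('z',HY)
for z,c in((.055,(0,0,255)),):
    q=np.array([(proj('side',HO+Rz.apply([x/1000,y/1000,z]))+.5)*4-.5 for x,y in[(-60,-45),(60,-45),(60,45),(-60,45),(-60,25),(-88,25),(-88,-25),(-60,-25)]])
    cv2.polylines(im,[np.round(q).astype(np.int32)],True,c,1)
cv2.imwrite('pics/s5.png',im[680:1240,560:1200])
"
```

```text
[0.02173297 0.0742592  0.00145674] 0.04270195096907662 [0.49236941 0.16636605 0.22477763]
```

View pics/s5.png

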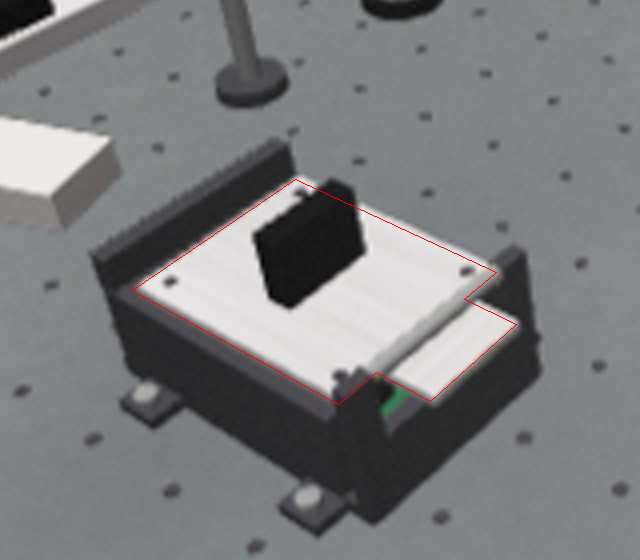

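The cover lies flat within the overlay of the seated pose at z = 55 mm, with its tongue out under the bar and the far edge inside the stop. The gripper is clear, so I hand in.

```bash
python3 -c "
from cell import *
print(close_job())"
```

```text
the job is handed in; nothing more can be done
None
```

The cover with the tongue is on the housing. I gripped it by its bar, tilted it 25° tongue-down, slid the tongue under the steel bar, swung the far end down and let go. I then backed off about 15 cm and handed the job in at about 9 s of the 40 s allowed.

- **Seating:** the last side picture shows the plate flat at seat height, matching the outline I projected for the seated pose. The far edge is inside the stop and the tongue sticks out under the bar.
- **Forces:** I felt no contact beyond the cover's own weight during insertion and swing, and the force read zero after I backed off.
- **Disagreement:** the two cameras placed the housing's bar about 3–4 mm higher than the text's 67 mm. I put this down to the highlight on top of the bar, used the text's height, and shifted the housing by 1 mm in x. It caused no trouble.
- **Not checked:** I looked at the seated cover only from the side camera. I took no last picture of the plain, purple and yellow covers, but no move went near them.

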